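Close the returnable parcel crate

ROBOT

A 6-joint arm with a two-finger parallel gripper is mounted at the origin on the work surface. World frame = base frame: x ahead of the robot, y to its left, z up, the work surface at z = 0. Lengths are in mm, angles in degrees, forces in N, time in s.
With the tool pointing down it reaches from about 325 to 925 mm from the base axis. Payload 3.1 kg.
Tool frame: the origin (TCP) lies at the very end of the fingers, on their centre line; the grasp point (between the pads) lies grasp_offset behind it (grasp_offset is the distance from the TCP to the grasp point, in mm); z points along the fingers, x is the direction in which the jaws open and shut, and the axes are right-handed (so a half turn about z gives the same grasp; the last joint's range is limited). The gripper opens to 85 mm and grips with 20 to 120 N. Pads are 22 mm wide; open, the fingers measure 114 mm over their backs; the gripper's body (76 mm by 85 mm) begins 54 mm behind the grasp point. The pads swing forward as they close: fully open they stand 13 mm farther back than shut.
Start: joints at [-76.158, 12.427, 92.441, -0, 75.132, -6.429], TCP at [216.562, -586.294, 231.3] pointing down, gripper open.
Joint ranges: [-157.48, 157.48], [-44.54, 120.13], [17.64, 146.25], [-64.5, 244.5], [7.68, 150.69], [-147.95, 147.95]. Speed limits (degrees/s): [159.86, 159.86, 180, 180, 180, 180].

INTERFACE

Orientations are given as [roll, pitch, yaw] about the fixed x, y, z axes, in that order (R = Rz(yaw) Ry(pitch) Rx(roll)).
In Python, from station import * gives the robot as it stands. Calls block until the motion is done:
- goto(position, orientation): joint-space move of the TCP to a pose.
- move_l(position, attitude=None, speed=150): straight line of the TCP; attitude=None keeps the orientation; speed is the mean speed in mm/s.
- move_j(angles): joint-space move.
- grip(opening, squeeze=None): finger opening in mm; squeeze is the grip in N (None keeps the last); returns when the fingers have stopped.
- wait(seconds).
- solve_ik(position, orientation): joint angles nearest the present ones, or None.
- get_obs(): the state.
- get_image(name): name is "scene" or "top" or "wrist"; returns the picture (384x512x3 uint8, red, green, blue); there is no depth.
- get_calibration(name): a dict with "fx", "fy", "cx", "cy" (pixels), "D" ([k1, k2, p1, p2, k3] as OpenCV has them; the pictures are not rectified), "R" (3x3) and "t" (3): a world point X has camera coordinates R X + t; the wrist camera has in their place "mount" (4x4, takes a point from camera to tool coordinates, whose origin is the TCP and whose axes are the tool frame's). Camera axes: x right, y down, z forward; pixel columns grow to the right and rows downward; lengths in mm; the calibration is good to about 2 mm. A picture is of the moment at which its call begins: read the wrist's pose just before it. get_calibration takes no time and is no camera call.
A pose or a line that the arm cannot do raises Unreachable and nothing moves.
- sign_off(): hands the job in, once; it reports no verdict.
Trained networks look in the newest picture that a camera, given by its name, has taken for a name from the list of things; names that differ only in an ending like _2 or _b are one class to them, and where a whole thing is asked for, a point or a joint stands for the part that bears it (a point fixed in the world has none). Each returns a list of dicts, best first, with "score" (0 to 1); they miss things now and then, are a little off and sometimes report something else, mostly with a low value. They report only what shows in the picture. A call takes as long as a camera call.
- spot_in(name, camera): "extent" ([centre column, centre row, width, height] in pixels, round what is visible of it).
- regions_of(name, camera): "region" (384x512 bool, what is visible of it) and "extent" ([centre column, centre row, width, height] in pixels, round what is visible of it).
The state is a dict: "t": time; "joint_pos": joint angles; "qvel": joint speeds; "effort": joint torques, N m; "tcp_pos": TCP position; "ee_rot": TCP orientation; "wrist_force": force on the tool from outside, world axes, zero at the start; "moment": the same for the moment, N m; "grip_width": finger opening in mm.
Only numpy, scipy, OpenCV 4.12 (cv2) and the standard library are available. Lean on these libraries where they do the work, as an engineer would, in place of code of your own. Each camera call takes 0.05 s, during which the arm holds its last target. There are 200 camera calls.

TASK

Push the lid of the blue parcel crate fully home, then fold its four orange clips down over the rim and snap them shut one at a time in opposite-corner order: any corner first, then the one diagonally across, then the last two. Press each clip only until it clicks down and stays: clips and lid crack if the robot pushes them with more than 25 N. Leave the crate closed and do not disturb the other things on the bench.

Things in the scene. Friction and masses are not known exactly. Their poses are not given: they have to be found in the camera images.
- crate: Blue open-topped plastic crate, fixed to the bench, 230 x 200 mm, 110 mm high. Origin: centre of its underside on the bench. z up; x along the lid's sliding direction, pointing away from the robot (the end with the larger x is called far); y to the left.
- lid (a joint): Grey lid (230 x 200 mm, 8 mm thick, its underside on the crate's rim, 110 mm above the bench) that slides along the crate's x. Value in m: 0 is fully home (a hard stop), larger is drawn out towards the robot, 0.06 at most. It drags with about 5 N. All four clips ride on the lid.
- lid_grip (a point): Middle of the top edge of the black grip rib that stands up from the middle of the lid: 16 mm along x, 80 mm along y, rising 28 mm above the lid's upper face. The point is 146 mm above the bench. Axes as the crate's.
- pivot_nl (a point): Nominal pivot of the near left clip, on the lid, 12 mm above the lid's face, 130 mm above the bench; axes as the crate's. Their height is adjustable: each whole clip, with the height at which it shuts, is up to 8 mm higher or lower than this point says, differently at each corner. No measured value shows it; it must be felt.
- pivot_nr (a point): Same for the near right clip.
- pivot_fl (a point): Same for the far left clip.
- pivot_fr (a point): Same for the far right clip.
- clip_nl (a joint): Near left clip: orange leaf 60 mm long from its pivot, 34 wide, 5 thick (pivot at mid thickness), white ridges on its outer end, hook below. Pivot line along crate x. Rad: 0 shut: level, pointing out past the rim to +y; about 1.57 upright (1.6 at most). Stays where left down to about 0.2, where the hook meets the rim bead; see clip_nr for the snap.
- clip_nr (a joint): Near right clip: as the near left, but shut it points to -y. The snap, for all clips: below about 0.2 rad it takes some 8 to 13 N downward on the outer end (40 to 60 mm from the pivot); it snaps over only about 2 mm above that end's shut height, then stays near 0 on a firm stop. Let go sooner, it springs back up to about 0.2.
- clip_fl (a joint): Far left clip: as the near left one (points to +y); diagonally opposite the near right clip.
- clip_fr (a joint): Far right clip: points outward to the right (-y); diagonally opposite the near left clip.
- parcel: Cardboard parcel 120 x 85 x 70 mm with yellow tape, loose bystander; origin at the centre of its underside.
- tape: Red tape dispenser with a tan roll, 120 x 50 x 84 mm, loose bystander; origin at the centre of its underside.
- stack: Cardboard box 100 x 80 x 45 mm with a smaller white box fixed on it (75 mm high in all), loose bystander; origin at the centre of its underside.

How it is judged (in metres and radians):
On the way, in this order (a step that is already met when the one before it is completed fails the run):
1. the lid is fully home, all four clips still open (value of joint lid below 0.003 m and value of joint each of clip_nl, clip_fr, clip_nr, clip_fl above 0.07 rad), for 0.2 s.
2. one clip is snapped shut, the other three open (((value of joint lid below 0.003 m and value of joint clip_nl below 0.045 rad and value of joint each of clip_fr, clip_nr, clip_fl above 0.07 rad) or (value of joint lid below 0.003 m and value of joint each of clip_nl, clip_nr, clip_fl above 0.07 rad and value of joint clip_fr below 0.045 rad) or (value of joint lid below 0.003 m and value of joint each of clip_nl, clip_fr, clip_fl above 0.07 rad and value of joint clip_nr below 0.045 rad) or (value of joint lid below 0.003 m and value of joint each of clip_nl, clip_fr, clip_nr above 0.07 rad and value of joint clip_fl below 0.045 rad))), for 0.2 s.
3. that clip and the diagonally opposite one are shut, the other two open (((value of joint lid below 0.003 m and value of joint each of clip_nl, clip_fr below 0.045 rad and value of joint each of clip_nr, clip_fl above 0.07 rad) or (value of joint lid below 0.003 m and value of joint each of clip_nl, clip_fr above 0.07 rad and value of joint each of clip_nr, clip_fl below 0.045 rad))), for 0.2 s.
4. three clips are shut, one open (((value of joint lid below 0.003 m and value of joint clip_nl above 0.07 rad and value of joint each of clip_fr, clip_nr, clip_fl below 0.045 rad) or (value of joint lid below 0.003 m and value of joint each of clip_nl, clip_nr, clip_fl below 0.045 rad and value of joint clip_fr above 0.07 rad) or (value of joint lid below 0.003 m and value of joint each of clip_nl, clip_fr, clip_fl below 0.045 rad and value of joint clip_nr above 0.07 rad) or (value of joint lid below 0.003 m and value of joint each of clip_nl, clip_fr, clip_nr below 0.045 rad and value of joint clip_fl above 0.07 rad))), for 0.2 s.
At the end, for the whole second after the job is handed in: The lid is home (within 3 mm of its stop) and all four clips are snapped shut (each below 0.045 rad) and stay so at rest, with the robot clear (value of joint lid below 0.003 m and value of joint each of clip_nl, clip_fr, clip_nr, clip_fl below 0.045 rad and velocity of joint clip_nl between -0.05 and 0.05 rad/s and velocity of joint clip_fr between -0.05 and 0.05 rad/s and velocity of joint clip_nr between -0.05 and 0.05 rad/s and velocity of joint clip_fl between -0.05 and 0.05 rad/s); the robot touches nothing.
It fails at once if two neighbouring clips shut before a diagonal pair is complete (value of joint any of clip_nl, clip_fr below 0.045 rad and value of joint any of clip_nr, clip_fl below 0.045 rad and not (value of joint each of clip_nl, clip_fr below 0.045 rad) and not (value of joint each of clip_nr, clip_fl below 0.045 rad)).
It fails at once if a clip shut while the lid is not home (value of joint any of clip_nl, clip_fr, clip_nr, clip_fl below 0.045 rad and value of joint lid above 0.005 m).
It fails at once if a clip pushed with more than 25 N (contact force between any of the fingers, the arm and clip_nl above 25 N or contact force between any of the fingers, the arm and clip_fr above 25 N or contact force between any of the fingers, the arm and clip_nr above 25 N or contact force between any of the fingers, the arm and clip_fl above 25 N).
It fails at once if the lid pushed with more than 25 N (contact force between any of the fingers, the arm and lid above 25 N).
It fails at once if a bystander moved more than 15 mm (distance of any of parcel, tape, stack from where it was at the start of the episode above 0.015 m).
It also fails if it takes over 69 s, if anything falls off the work surface, if the arm or the gripper's body presses on something with over 40 N, if the wrist force passes 120 N, or if a joint passes its speed limit or range.

## Working session

There is one attempt and no reset: what is moved stays moved. The work goes in short steps, each a Python script; the robot and the scene stay as the last script left them, time stands still between calls to the robot, and variables do not carry over. Pictures are saved under pics/ and viewed, about 8 in all and at most 12, crops included, and the job is handed in when it is done.

```bash
mkdir -p pics; ls
python3 - <<'E'
from station import *
import cv2,numpy as np
for c in ("scene","top"):
    im=get_image(c); cv2.imwrite(f"pics/{c}0.png",im[:,:,::-1])
    k=get_calibration(c); print(c,{a:np.round(b,3).tolist() for a,b in k.items()})
    for n in ("crate","lid_grip","lid","clip_nl","parcel","tape","stack"):
        print(n,[(np.round(d["extent"]).tolist(),round(d["score"],2)) for d in spot_in(n,c)[:4]])
print(get_calibration("wrist")); print(get_obs())
E
```

```text
pics
scene {'fx': 349.09, 'fy': 349.09, 'cx': 248.707, 'cy': 190.717, 'D': [-0.011, 0.0, 0.0, 0.0, 0.0], 'R': [[-0.157, 0.988, 0.0], [0.683, 0.109, -0.722], [-0.713, -0.113, -0.692]], 't': [72.571, -288.286, 1491.615]}
crate [([240.0, 201.0, 83.0, 104.0], 0.88), ([374.0, 203.0, 34.0, 44.0], 0.64)]
lid_grip [([242.0, 184.0, 83.0, 68.0], 0.61)]
lid [([240.0, 184.0, 82.0, 67.0], 0.76)]
clip_nl [([275.0, 162.0, 6.0, 13.0], 0.62), ([373.0, 204.0, 34.0, 47.0], 0.36)]
parcel [([374.0, 204.0, 33.0, 46.0], 0.81), ([134.0, 188.0, 38.0, 25.0], 0.7)]
tape [([134.0, 188.0, 38.0, 29.0], 0.65), ([372.0, 203.0, 31.0, 42.0], 0.24)]
stack [([373.0, 258.0, 49.0, 49.0], 0.56)]
top {'fx': 473.836, 'fy': 473.836, 'cx': 258.663, 'cy': 192.485, 'D': [-0.04, 0.0, 0.0, 0.0, 0.0], 'R': [[0.03, -0.999, 0.018], [-0.986, -0.032, -0.162], [0.163, -0.013, -0.987]], 't': [-29.192, 575.637, 1379.663]}
crate [([261.0, 201.0, 81.0, 99.0], 0.7)]
lid_grip [([260.0, 208.0, 81.0, 82.0], 0.93)]
lid [([258.0, 206.0, 86.0, 86.0], 0.68)]
clip_nl []
parcel [([122.0, 233.0, 40.0, 45.0], 0.78)]
tape [([377.0, 222.0, 43.0, 25.0], 
[... 576 characters left out ...]
.00000000e+00,
         1.00000000e+00]])}
{'t': 0.8, 'joint_pos': array([-7.61569258e+01,  1.24249854e+01,  9.24388082e+01,  3.47122658e-04,
        7.51329011e+01, -6.42753162e+00]), 'qvel': array([-0.13541535, -0.02029029,  0.04279205, -0.00090657, -0.0975101 ,
       -0.04967237]), 'effort': array([ 1.60566084e-03, -3.96828640e+01, -3.04232383e+01, -1.26866516e-04,
        4.43686358e-04,  5.42472264e-06]), 'tcp_pos': array([ 216.57422677, -586.30752127,  231.34713559]), 'ee_rot': array([ 1.79999963e+02, -3.32218819e-03, -6.97294832e+01]), 'wrist_force': array([ 0.31024527, -0.38433502, -0.07488313]), 'moment': array([0.08579615, 0.01912832, 0.02277803]), 'grip_width': 85.19351873370582}
```

Run:
```python
import cv2,numpy as np
a=cv2.imread("pics/top0.png")[130:290,90:420]; b=cv2.imread("pics/scene0.png")[120:280,100:430]
cv2.imwrite("pics/c0.png",np.vstack([cv2.resize(x,None,fx=1.85,fy=1.85,interpolation=cv2.INTER_CUBIC) for x in(a,b)]))
```

```text
(no output)
```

View pics/c0.png

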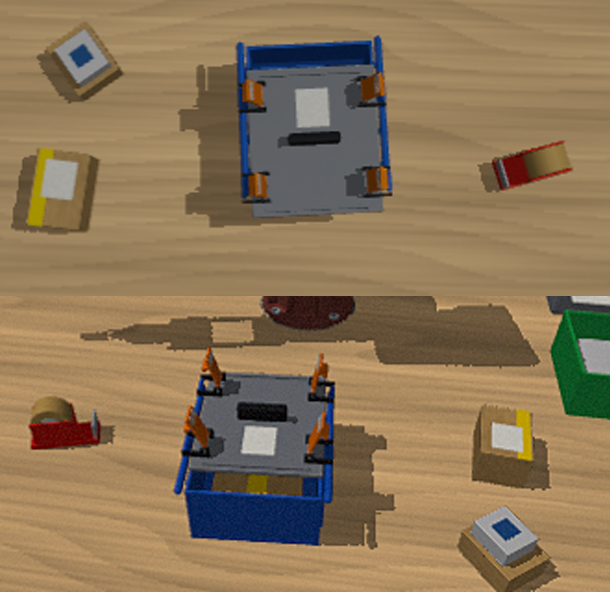

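Top view: the lid is drawn toward the robot and all four clips are upright. The rib is at about (260,205) in the full top image, and the crate has a slight yaw. I'll locate it roughly, then go above it for a close look.

```bash
cat > h.py <<'E'
from station import *
import cv2,numpy as np
def cam(c,obs=None):
    k=get_calibration(c); K=np.array([[k["fx"],0,k["cx"]],[0,k["fy"],k["cy"]],[0,0,1.]])
    if c=="wrist":
        from scipy.spatial.transform import Rotation as Ro
        T=np.eye(4); T[:3,:3]=Ro.from_euler("xyz",obs["ee_rot"],degrees=True).as_matrix(); T[:3,3]=obs["tcp_pos"]
        W=np.linalg.inv(T@k["mount"]); R,t=W[:3,:3],W[:3,3]
    else: R,t=np.array(k["R"]),np.array(k["t"])
    return K,np.array(k["D"],float),R,t
def ray(px,z,C):
    K,D,R,t=C
    p=cv2.undistortPoints(np.array(px,float).reshape(-1,1,2),K,D).reshape(-1,2)
    o=-R.T@t; d=np.c_[p,np.ones(len(p))]@R
    return (o+d*((z-o[2])/d[:,2])[:,None])[:,:2]
E
python3 - <<'E'
from h import *
C=cam("top")
rib=ray([[259.7,203.5]],146,C)[0]; f=ray([[218.6,153.8],[295.4,150.5]],110,C)
print("rib",rib,"far corners",f)
d=f[0]-f[1]; yaw=np.degrees(np.arctan2(-d[0],d[1])); print("yaw",yaw)
grip(0)
# look from above: image centre on rib with camera tilted
P=[rib[0]+0,rib[1],330]
goto(P,[180,0,90+yaw]); wait(0.3)
o=get_obs(); im=get_image("wrist"); cv2.imwrite("pics/w1.png",im[:,:,::-1])
np.save("w1.npy",np.r_[o["tcp_pos"],o["ee_rot"]]); print(o["t"],o["tcp_pos"],o["ee_rot"],o["wrist_force"],o["grip_width"])
for n in ("lid","clip_nl","lid_grip"): print(n,[(np.round(d["extent"]).tolist(),round(d["score"],2)) for d in spot_in(n,"wrist")[:6]])
E
```

```text
rib [528.95842982 -13.82332581] far corners [[ 676.2845402   109.6029777 ]
 [ 693.83586375 -114.19663062]]
yaw 4.484202222290674
4.2167 [528.96779025 -14.22357519 329.91984875] [-1.79990972e+02  3.12348511e-04  9.44409398e+01] [-0.77525691 -0.15711377 -0.29987758] -0.33707728357457345
lid [([254.0, 157.0, 181.0, 168.0], 0.58)]
clip_nl [([331.0, 112.0, 31.0, 38.0], 0.87), ([185.0, 222.0, 33.0, 43.0], 0.26)]
lid_grip [([253.0, 158.0, 182.0, 173.0], 0.82)]
```

View pics/w1.png

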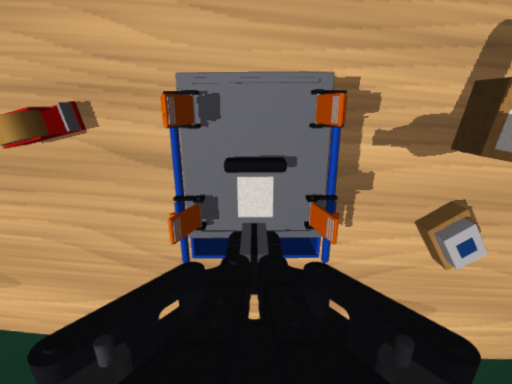

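```bash
python3 - <<'E'
import cv2
a=cv2.imread("pics/w1.png")[60:275,150:350]
cv2.imwrite("pics/c1.png",cv2.resize(a,None,fx=2.8,fy=2.8,interpolation=cv2.INTER_CUBIC))
E
python3 - <<'E'
from h import *
s=np.load("w1.npy"); C=cam("wrist",{"tcp_pos":s[:3],"ee_rot":s[3:]})
yaw=np.radians(4.44)
def show(n,px,z):
    r=ray(px,z,C); print(n,r.round(1).tolist())
show("lid near corners R,L",[[177,73],[334,72]],118)
show("rim R side",[[173,130],[184,262]],110); show("rim L side",[[338,130],[327,262]],110)
show("rib ends",[[224,160],[286,159]],146)
E
```

```text
lid near corners R,L [[421.2, -119.2], [404.8, 76.5]]
rim R side [[493.1, -126.9], [697.7, -112.1]]
rim L side [[475.7, 95.9], [680.1, 113.8]]
rib ends [[521.5, -52.6], [514.2, 25.0]]
```

View pics/c1.png

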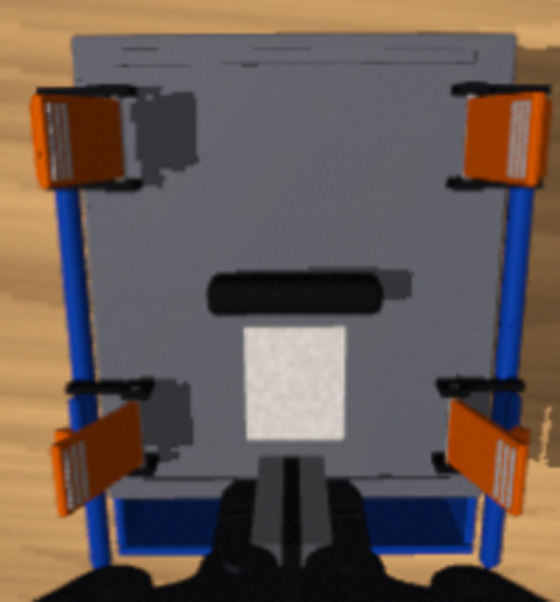

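The rib is at crop (295,293). The clip bases are at wrist-image pixels near left (317,110), near right (194,110), far left (310,212) and far right (201,213).

Run:
```python
from h import *
s=np.load("w1.npy"); C=cam("wrist",{"tcp_pos":s[:3],"ee_rot":s[3:]})
y=np.radians(4.7); ex=np.array([np.cos(y),np.sin(y)]); ey=np.array([-ex[1],ex[0]])
far=ray([[255,172]],146,C)[0]; g=far-8*ex; print("rib",g)
for n,px in dict(nl=[[316.5,94],[316.5,126]],nr=[[194,94],[194,125]],fl=[[310.4,203],[310.4,222]],fr=[[200.7,203.6],[200.7,224]]).items():
    r=ray(px,127,C)-g; print(n,np.c_[r@ex,r@ey].round(1).tolist())
r=ray([[177,73],[334,72]],118,C)-g; print("near edge",np.c_[r@ex,r@ey].round(1).tolist())
f=ray([[190.5,257],[320,257]],110,C)-g; print("far rim (inner?)",np.c_[f@ex,f@ey].round(1).tolist())
f=ray([[200,231],[320,230]],118,C)-g; print("lid far edge",np.c_[f@ex,f@ey].round(1).tolist())
```

```text
rib [526.01874381 -13.15087772]
nl [[-86.9, 76.8], [-47.8, 79.2]]
nr [[-87.5, -75.5], [-49.7, -78.0]]
fl [[57.6, 77.5], [86.7, 79.2]]
fr [[57.9, -76.0], [89.1, -78.0]]
near edge [[-113.1, -97.1], [-113.5, 99.3]]
far rim (inner?) [[153.9, -101.6], [154.8, 102.0]]
lid far edge [[104.7, -81.8], [103.9, 96.4]]
```

```bash
cat >> h.py <<'E'
YAW=4.7; _y=np.radians(YAW); EX=np.array([np.cos(_y),np.sin(_y)]); EY=np.array([-EX[1],EX[0]])
G0=np.array([526.0,-13.2])
def F(): return np.array(get_obs()["wrist_force"])
E
python3 - <<'E'
from h import *
def P(d,z): return [*(G0+d*EX),z]
goto(P(-32,200),[180,0,YAW]); move_l(P(-32,131),speed=150); wait(.1)
f0=F(); print("t",get_obs()["t"],f0)
d=-32; log=[]
def go(d,sp):
    move_l(P(d,131),speed=sp); f=F()-f0; fx=f[:2]@EX; log.append((d,round(fx,1),round(f[2],1))); return fx
for d in (-26,-22,-18,-12,-6,0,4): 
    if go(d,40)<-15: break
else:
  t=get_obs()["t"]
  while d<45:
    d+=1
    if go(d,30)<-11: 
        wait(.1); 
        if (F()-f0)[:2]@EX<-11: break
  print("steps time",get_obs()["t"]-t)
print(log)
wait(.3); o=get_obs(); print("end",o["t"],o["tcp_pos"],(o["wrist_force"]-f0))
E
```

```text
t 6.5083 [-0.8049294   0.35795718 -0.16250357]
steps time 5.1
[(-26, np.float64(0.7), np.float64(0.6)), (-22, np.float64(0.4), np.float64(1.3)), (-18, np.float64(-1.7), np.float64(-0.5)), (-12, np.float64(-2.3), np.float64(-0.1)), (-6, np.float64(-2.0), np.float64(-1.7)), (0, np.float64(-2.1), np.float64(-1.9)), (4, np.float64(-2.3), np.float64(-1.1)), (5, np.float64(-4.0), np.float64(-0.5)), (6, np.float64(-3.1), np.float64(0.3)), (7, np.float64(-3.4), np.float64(0.3)), (8, np.float64(-4.2), np.float64(0.2)), (9, np.float64(-3.6), np.float64(0.0)), (10, np.float64(-3.4), np.float64(-0.7)), (11, np.float64(-3.1), np.float64(-0.3)), (12, np.float64(-3.5), np.float64(-1.4)), (13, np.float64(-4.0), np.float64(0.4)), (14, np.float64(-2.8), np.float64(-0.9)), (15, np.float64(-3.2), np.float64(-1.0)), (16, np.float64(-4.2), np.float64(-0.3)), (17, np.float64(-4.1), np.float64(-0.6)), (18, np.float64(-4.0), np.float64(-1.0)), (19, np.float64(-3.7), np.float64(-0.6)), (20, np.float64(-4.3), np.float64(-1.2)), (21, np.float64(-5.8), np.float64(0.3)), (22, np.float64(-8.1), np.float64(2.1)), (23, np.float64(-10.2), np.float64(4.8)), (24, np.float64(-12.9), np.float64(5.8))]
end 13.8583 [546.46201751 -11.49528004 130.87986663] [-12.7716822   -2.31715744   5.67942067]
```

The lid hit its hard stop after about 40 mm of travel, with force ramping at roughly 2.5 N/mm. Now the first clip, near left.

```bash
cat >> h.py <<'E'
G1=G0+40*EX; W=11.
def clip(sx,sy,R=45.,rp=53.):
    pos=lambda o,z:[*(G1+sx*70*EX+sy*(78+o-W)*EY),z]
    def chk(f0,lim,what):
        f=F()-f0; n=np.linalg.norm(f)
        if n>lim: raise RuntimeError(f"{what} force {f.round(1)} t {get_obs()['t']}")
        return f.round(1)
    goto(pos(-20,215),[180,0,YAW]); move_l(pos(-20,130+R),speed=150); wait(.1); f0=F(); L=[]
    for th in (95,85,75,65,55,45,35,27):
        t=np.radians(th); move_l(pos(R*np.cos(t)-2.5*np.sin(t),130+R*np.sin(t)+2.5*np.cos(t)),speed=80); L.append(chk(f0,14,"fold").tolist())
    print("fold",L)
    move_l(pos(rp-4,164),speed=100); move_l(pos(rp,162),speed=100); z=162; prev=0; peak=0; L=[]; ok=False
    while z>112:
        z-= 1 if prev>4.5 else 2
        move_l(pos(rp,z),speed=30); f=F()-f0; fz=f[2]; L.append((z,round(float(fz),1)))
        if peak>6.5 and fz<peak-3: ok=True; break
        if fz>18 : break
        peak=max(peak,fz); prev=fz
    o=get_obs(); print("press",L,"snap",ok,"tcp",o["tcp_pos"].round(1))
    wait(.15); print("after",(F()-f0).round(1))
    move_l(pos(rp,z+25),speed=100); print("up",(F()-f0).round(1),"t",get_obs()["t"])
    if z+25<175: move_l(pos(rp,215),speed=200)
    return ok
E
python3 - <<'E'
from h import *
p=get_obs()["tcp_pos"]; move_l([*(p[:2]-8*EX),131],speed=60); move_l([*(p[:2]-8*EX),215],speed=200)
clip(-1,1)
im=get_image("wrist"); cv2.imwrite("pics/w2.png",im[:,:,::-1]); 
a=get_image("top")[130:290,190:330]; b=get_image("scene")[120:280,170:310]
cv2.imwrite("pics/c2.png",np.hstack([cv2.resize(x,None,fx=2.8,fy=2.8,interpolation=cv2.INTER_CUBIC) for x in(a,b)])[:,:,::-1])
E
```

```text
fold [[0.2, 0.5, 0.9], [1.3, -0.3, -0.9], [1.1, 0.7, 0.6], [0.3, 0.4, 1.0], [0.3, 1.2, 0.1], [1.3, 0.7, 0.1], [1.1, -0.2, -0.0], [0.4, 0.9, -0.3]]
press [(160, -0.3), (158, 0.1), (156, 1.4), (154, -0.1), (152, -0.4), (150, -0.9), (148, 0.8), (146, 0.4), (144, 0.4), (142, -0.0), (140, 4.5), (139, 6.8), (138, 10.1), (137, 10.7), (136, 8.6), (135, 7.1)] snap True tcp [486.6 105.  136.1]
after [-0.8  3.8  7. ]
up [ 0.4 -0.1 -0.4] t 22.8083
```

View pics/c2.png

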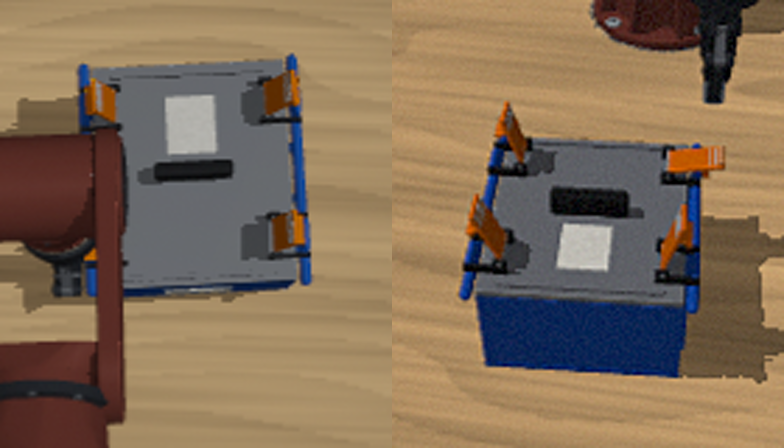

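The lid is home. The near left clip is lowered, but the force faded gradually with no sharp snap, and in the scene view (695,160) it still looks tilted. I'll press again until the force goes past the snap range, which means the firm stop.

```bash
python3 - <<'E'
s=open("h.py").read()
s=s.replace("def clip(sx,sy,R=45.,rp=53.):","def clip(sx,sy,R=45.,rp=53.,fold=True,z0=156):")
a=s.index("    goto(pos(-20,215)"); b=s.index("    o=get_obs(); print(\"press\"")
s=s[:a]+'''    L=[]
    if fold:
        goto(pos(-20,215),[180,0,YAW]); move_l(pos(-20,130+R),speed=200); wait(.1); f0=F()
        for th in (95,75,55,40,27):
            t=np.radians(th); move_l(pos(R*np.cos(t)-2.5*np.sin(t),130+R*np.sin(t)+2.5*np.cos(t)),speed=80); L.append(chk(f0,14,"fold").tolist())
        print("fold",L)
        move_l(pos(rp,164),speed=100)
    else: wait(.1); f0=F()
    z=z0; move_l(pos(rp,z),speed=100); fz=0; L=[]; ok=False
    while z>112:
        z-= 1 if fz>2.5 else 2
        move_l(pos(rp,z),speed=30); o=get_obs(); fz=o["wrist_force"][2]-f0[2]; L.append((z,round(float(o["tcp_pos"][2]),1),round(float(fz),1)))
        if fz>15.5: ok=True; break
'''+s[b:]
open("h.py","w").write(s)
E
python3 - <<'E'
from h import *
clip(-1,1,fold=False,z0=144)
b=get_image("scene")[120:280,170:310]
cv2.imwrite("pics/c3.png",cv2.resize(b,None,fx=3,fy=3,interpolation=cv2.INTER_CUBIC)[:,:,::-1])
E
```

```text
press [(142, 142.5, 1.1), (140, 140.8, 4.2), (139, 140.2, 6.4), (138, 139.8, 10.3), (137, 139.1, 10.0), (136, 138.0, 10.8), (135, 136.7, 9.1), (134, 135.0, 6.5), (133, 132.1, 1.1), (131, 131.6, 8.0), (130, 131.3, 12.4), (129, 131.0, 15.3), (128, 130.8, 19.9)] snap True tcp [486.1 103.6 130.8]
after [-7.6  0.3 20.2]
up [ 0.4 -0.  -0.3] t 28.1417
```

View pics/c3.png

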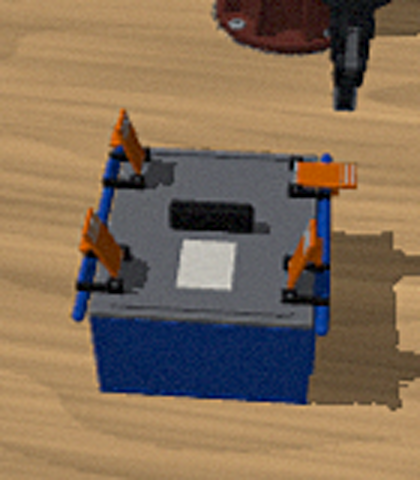

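This time it snapped clearly: the force fell to 1 N at z 132 and then met the firm stop, and the picture shows the clip level. I'll stop sooner after the dip and do the diagonal, far right.

```bash
python3 - <<'E'
s=open("h.py").read()
s=s.replace("fz=0; L=[]; ok=False","fz=0; L=[]; ok=False; pk=0; dip=False")
s=s.replace("z-= 1 if fz>2.5 else 2","z-= 1 if fz>2.5 or pk>4 else 2")
s=s.replace("        if fz>15.5: ok=True; break\n","        pk=max(pk,fz); dip=dip or (pk>6.5 and fz<pk-6)\n        if (dip and fz>6) or fz>14.5: ok=True; break\n")
open("h.py","w").write(s)
E
python3 - <<'E'
from h import *
clip(1,-1)
b=get_image("scene")[120:280,170:310]
cv2.imwrite("pics/c4.png",cv2.resize(b,None,fx=3,fy=3,interpolation=cv2.INTER_CUBIC)[:,:,::-1])
E
```

```text
fold [[0.2, 0.6, -0.2], [0.4, 0.6, 1.1], [-0.2, 0.9, 0.1], [-0.0, 0.0, -0.2], [0.3, 0.8, -0.1]]
press [(154, 153.7, -0.6), (152, 151.9, 0.4), (150, 149.8, 0.0), (148, 147.7, 0.4), (146, 145.7, -0.7), (144, 143.8, 1.6), (142, 142.8, 3.2), (141, 142.3, 6.3), (140, 141.9, 8.0), (139, 141.4, 9.1), (138, 140.6, 10.1), (137, 139.4, 8.2), (136, 137.9, 6.7), (135, 135.3, 1.0), (134, 133.9, 2.4), (133, 133.7, 4.9), (132, 133.5, 8.0)] snap True tcp [ 645.7 -123.6  133.5]
after [-2.2 -0.1  7.5]
up [-0.3  0.6  0.3] t 36.9333
```

View pics/c4.png

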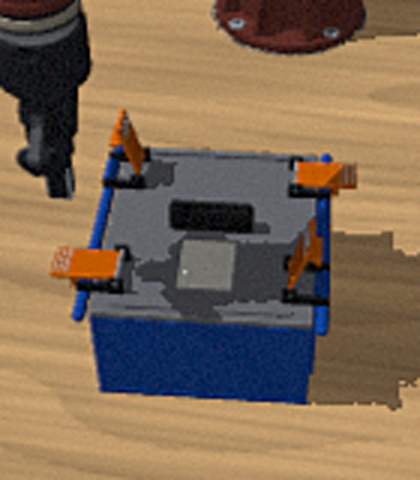

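Far right snapped shut: the force dipped at z 135, then met the stop, and the clip looks level in the picture. Next are near right and far left.

Run:
```python
from h import *
if clip(-1,-1): clip(1,1)
b=get_image("scene")[120:280,170:310]
cv2.imwrite("pics/c5.png",cv2.resize(b,None,fx=3,fy=3,interpolation=cv2.INTER_CUBIC)[:,:,::-1])
```

```text
fold [[0.5, -1.5, -0.3], [1.1, -1.4, 0.7], [1.0, -0.8, 0.9], [1.2, -1.5, -0.1], [0.3, -1.4, -0.7]]
press [(154, 153.7, 0.3), (152, 151.8, -0.3), (150, 149.8, -0.2), (148, 147.8, 0.2), (146, 145.8, -0.4), (144, 143.8, 0.3), (142, 142.5, 1.9), (140, 141.6, 7.3), (139, 140.9, 8.8), (138, 140.0, 10.1), (137, 138.8, 7.5), (136, 137.3, 5.1), (135, 135.3, 1.5), (134, 133.5, 0.4), (133, 133.3, 3.7), (132, 133.0, 8.0)] snap True tcp [ 506.  -134.9  133. ]
after [-2.2  0.6  7.3]
up [ 1.  -1.6 -0. ] t 45.2583
fold [[0.8, 1.2, -0.2], [0.6, 0.9, 0.4], [0.4, 0.6, -0.7], [-0.7, 0.7, -0.4], [-0.5, 0.5, -0.8]]
press [(154, 153.7, -1.1), (152, 151.9, -0.2), (150, 149.8, -0.7), (148, 147.8, 0.3), (146, 145.8, -0.9), (144, 143.8, 0.5), (142, 142.0, -0.6), (140, 141.1, 4.2), (139, 140.6, 6.3), (138, 140.3, 8.8), (137, 139.6, 8.9), (136, 138.4, 9.0), (135, 137.1, 8.4), (134, 134.9, 2.2), (133, 132.6, 0.6), (132, 132.4, 4.3), (131, 132.2, 6.7)] snap True tcp [626.1 115.4 132.2]
after [-3.1  1.2  8.1]
up [ 0.4  0.9 -0.3] t 53.9833
```

View pics/c5.png

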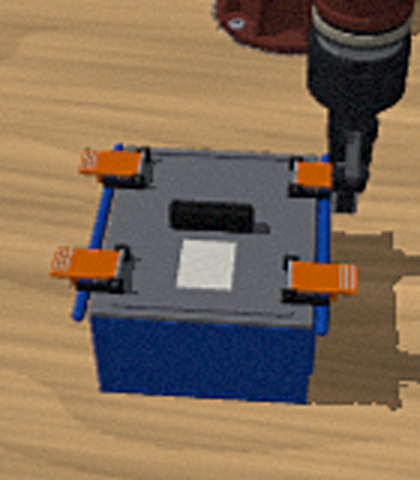

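All four clips are level, the lid's far edge is flush, and the gripper is clear at z 215. Handing in.

```bash
python3 -c "
from h import *
o=get_obs(); print(o['t'],o['tcp_pos'],o['wrist_force']); sign_off()"
```

```text
54.475 [625.1097329  115.30982878 213.86445323] [-0.57297468 -0.6294396   0.27024367]
the job is handed in; nothing more can be done
```

The crate is closed and handed in at 54.5 s of the 69 s allowed; `sign_off()` gave no verdict. I pushed the lid about 40 mm to its hard stop at about 13–14 N. Then I folded and snapped the clips in the order near left, far right, near right, far left.

**Near left clip:** my first press stopped too early. The force faded gradually with no click, and the clip was still open. I pressed it again and it snapped. That second press peaked at about 20 N downward (about 21.5 N in all) on the stop, closer to the 25 N limit than I wanted. I then changed the stop rule, and the other three presses peaked at about 10 N.

**Last checks:**
- **Snaps:** each clip's force peaked at 9–11 N, dropped to about 1 N or less, then met a firm stop.
- **Picture:** the last scene picture shows all four clips level and the lid flush at the far end.
- **Robot:** the gripper is clear above the crate, with wrist force under 1 N.
- **Bystanders:** I did not measure them again afterwards, but no commanded motion came near them.

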